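Datum a gauge pin in a V-block and lock its three clamps

TASK

Gently slide the thick steel pin along its V-groove, without lifting it out, until it is home against the end stop. Then tighten the three clamp knobs one after the other, each clockwise until it comes up hard against its internal stop, starting with the knob nearest the end stop and working away from it. Leave the pin home and the other things on the table where they are.

Things in the scene. Friction and masses are not known exactly. Their poses are not given: they have to be found in the camera images.
- fixture: Steel V-block on a base plate (244 x 160 x 16 mm), bolted down. Block x -120 to +100 mm, 124 mm wide, top face 38 mm above the table. A 90 degree V-groove, 26 wide, 13 deep, runs along x at y = 0, open at -x, closed at +x by the stop; three clamp knobs beside it. Origin: on the groove's line at table height; x along the groove towards the stop, z up.
- stop: Dark steel end-stop plate, 12 mm thick, 50 mm wide, its top 56 mm above the table; its face towards the groove is at x = +100 mm of the fixture. Origin: centre of its underside, at x = 106 mm, 16 mm above the table. The pin may never be pressed on it with more than 80 N.
- pin: Plain steel pin, 24 mm diameter, 120 long, 0.33 to 0.55 kg, loose in the groove, 30 to 75 mm short of the stop. Origin: its middle, on its axis, 42 mm above the table (the pin's top is at 54); x along it towards the stop. Home, its origin is at x = 40 mm of the fixture. Slides with 2 to 12 N; push the upper half of its end face, above the block's top. Toes clear it by 3 mm.
- knob_a_grip (a point): Centre of the square black head of the first clamp knob (nearest to the stop, on the fixture's +y side; on the fixture at x = 85, y = 40 mm, height 91 mm), on its turning axis. Head 28 x 28 mm, 34 tall (17 mm below this point to 17 above), standing on a round flange 40 mm wide, 6 thick. x is square to one flat of the head and runs along the steel clamp toe below it (14 mm wide, reaching 49 mm from the axis); z up.
- knob_b_grip (a point): Centre of the square black head of the second clamp knob (the middle one, on the fixture's -y side; on the fixture at x = 45, y = -40 mm, height 91 mm), on its turning axis. Head 28 x 28 mm, 34 tall (17 mm below this point to 17 above), standing on a round flange 40 mm wide, 6 thick. x is square to one flat of the head and runs along the steel clamp toe below it (14 mm wide, reaching 49 mm from the axis); z up.
- knob_c_grip (a point): Centre of the square black head of the third clamp knob (farthest from the stop, on the +y side; on the fixture at x = 5, y = 40 mm, height 91 mm), on its turning axis. Head 28 x 28 mm, 34 tall (17 mm below this point to 17 above), standing on a round flange 40 mm wide, 6 thick. x is square to one flat of the head and runs along the steel clamp toe below it (14 mm wide, reaching 49 mm from the axis); z up.
- knob_a (a joint): Turn of the first (nearest the stop) knob, rad; grows clockwise from above. Turns with 0.1 N m, stays where left, up to a hard stop between 2.3 and 3.2 rad, different for each knob, that shows only as the knob refusing to turn on (over 0.25 N m). 0.75 to 1.85 rad remain at the start, often too far for one grasp: regrasp, a quarter turn back. At the stop the toe lies across the pin, not quite square.
- knob_b (a joint): Turn of the second (middle) knob, rad; grows clockwise from above. Turns with 0.1 N m, stays where left, up to a hard stop between 2.3 and 3.2 rad, different for each knob, that shows only as the knob refusing to turn on (over 0.25 N m). 0.75 to 1.85 rad remain at the start, often too far for one grasp: regrasp, a quarter turn back. At the stop the toe lies across the pin, not quite square.
- knob_c (a joint): Turn of the third (farthest from the stop) knob, rad; grows clockwise from above. Turns with 0.1 N m, stays where left, up to a hard stop between 2.3 and 3.2 rad, different for each knob, that shows only as the knob refusing to turn on (over 0.25 N m). 0.75 to 1.85 rad remain at the start, often too far for one grasp: regrasp, a quarter turn back. At the stop the toe lies across the pin, not quite square.
- micrometer: Outside micrometer, 105 x 56 x 14 mm, lying on the table beside the fixture on its +y side; loose bystander, to be left where it is. Origin at its underside.
- square: Small engineer's square, blade 100 mm, stock 80 x 16 x 18 mm, lying on the table on the fixture's -y side; loose bystander, to be left where it is. Origin under the stock.
- gauge_block: Small steel block, 30 x 35 x 9 mm, on the table on the fixture's -y side; loose bystander, to be left where it is. Origin: centre of its underside.
- ball_stand: Steel reference ball on a round foot, 48 mm diameter, 63 mm tall, on the fixture's +y side; loose bystander, to be left where it is. Origin: centre of its underside.
- gauge_case: Closed wooden case, 100 x 160 x 35 mm, to the robot's right; loose bystander, to be left where it is. Origin: centre of its underside.
- pin_rack: Grey rack, 70 x 130 mm, with four thin upright pins, 72 mm tall, to the robot's left; loose bystander, to be left where it is. Origin: centre of its underside.
- oil_bottle: Closed white plastic bottle, 44 mm diameter, 95 mm tall, to the robot's left; loose bystander, to be left where it is. Origin: centre of its underside.
- brush: Small hand brush lying on the table to the robot's right; loose bystander, to be left where it is. Origin at its underside.
Things that resemble listed ones, but are neither listed nor needed, are in the scene too. What is shaped like the pin but pink is not meant.

How it is judged:
On the way, in this order (a step that is already met when the one before it is completed fails the run):
1. the pin is home against the end stop (x of pin in the frame of fixture above 0.038 m and z of pin in the frame of fixture below 0.046 m and angle between the x axis of pin and the x axis of fixture, either way round below 0.06 rad and linear speed of pin below 0.02 m/s), for 0.2 s.
2. the first (nearest the stop) clamp knob is at its end stop (value of joint knob_a above 2.65 rad), for 0.1 s.
3. the second (middle) clamp knob is at its end stop (value of joint knob_b above 2.4 rad), for 0.1 s.
4. the third (farthest) clamp knob is at its end stop (value of joint knob_c above 2.9 rad), for 0.1 s.
At the end, for the whole second after the job is handed in: The pin lies in the groove within 2 mm of the end stop, at rest, and all three knobs are within 0.1 rad of their end stops (at 2.75, 2.50 and 3.00 rad for the first, second and third), everything released (all of step 1 and value of joint knob_a above 2.65 rad and value of joint knob_b above 2.4 rad and value of joint knob_c above 2.9 rad and not (contact force between the arm and pin above 0.1 N)); the robot touches nothing.
It fails at once if the pin is pressed on the end stop with more than 80 N (contact force between stop and pin above 80 N).
It fails at once if the pin is lifted out of its groove (raised by more than 12 mm) (z of pin in the frame of fixture above 0.054 m).
It fails at once if a bystander is moved by more than 20 mm (distance of any of micrometer, square, gauge_block, ball_stand, gauge_case, pin_rack, oil_bottle, brush from where it was at the start of the episode above 0.02 m).
It also fails if it takes over 72 s, if anything falls off the work surface, if the arm or the gripper's body presses on something with over 40 N, if the wrist force passes 120 N, or if a joint passes its speed limit or range.

ROBOT

A 7-joint arm with a two-finger parallel gripper is mounted at the origin on the work surface. World frame = base frame: x ahead of the robot, y to its left, z up, the work surface at z = 0. Lengths are in m, angles in rad, forces in N, time in s.
With the tool pointing down it reaches from about 0.35 to 0.9 m from the base axis. Payload 7.2 kg.
Tool frame: the origin (TCP) lies midway between the tips of the shut fingers; the grasp point (between the pads) lies 19 mm behind it; z points along the fingers, y is the direction in which the jaws open and shut (so a half turn about z gives the same grasp; the last joint's range is limited). The gripper opens to 88 mm and grips with 3 to 60 N. Pads are 20 mm wide; open, the fingers measure 115 mm over their backs; the gripper's body (75 mm by 178 mm) begins 61 mm behind the grasp point.
Start: joints at [-1.268, 0.411, -0.013, 1.596, 0.006, 1.134, -0.082], TCP at [0.226, 0.583, 0.223] pointing down, gripper open.
Joint ranges: [-2.95, 2.95], [-0.29, 1.99], [-1.47, 1.44], [0.14, 2.54], [-1.03, 4.17], [0.13, 1.85], [-2.86, 2.86]. Speed limits (rad/s): [2.39, 2.39, 3.01, 3.01, 3.14, 3.14, 3.14].

INTERFACE

Orientations are given as [roll, pitch, yaw] about the fixed x, y, z axes, in that order (R = Rz(yaw) Ry(pitch) Rx(roll)).
In Python, from cell import robot, eyes gives the robot as it stands.
- The arm moves only by the tool carry_out, never from a script. Its argument "deltas" is one flat list of numbers, 7 for each row, row after row: the shift along the tool's x, y, z in units of 25 mm (1.0 is 25 mm), then the turn, a rotation vector about the tool's x, y, z in units of 8 degrees (1.0 is 8 degrees), then the closure, from 0 (fully open) to 1 (shut). In form: [tx, ty, tz, rx, ry, rz, fingers, tx, ty, tz, rx, ry, rz, fingers, ...]. A call has exactly 8 rows; each row is the pose to reach, as a shift and turn from the pose commanded when the call began, along the tool's axes at that moment; what a row does not reach only later rows make up. A row lasts 1/10 s, in which the tool goes at most 50 mm and 8.59 degrees, less where a joint would pass 70% of its speed; a pose out of reach is approached as far as the arm can. A call with a gripper value outside its range is refused whole. The fingers move at their own pace and stop on an object; "grip_force" is the grip in N (left out, the last holds). Time passes only in rows, so rows that repeat a pose let the fingers close, or fill a call up. It gives the time, the measured TCP pose, the force and the opening at its end, in the units of the state.
- robot.read_state(): the state, without advancing time (a new reading comes with each control period).
- eyes.get_image(name): name is "side" or "top" or "wrist"; returns (picture, depth): 480x640x3 uint8, red, green, blue; 480x640 float32, m along the optical axis (not along the pixel's ray), 0 where there is no reading.
- eyes.camera_model(name): a dict with "fx", "fy", "cx", "cy" (pixels), "R" (3x3) and "t" (3): a world point X has camera coordinates R X + t; the wrist camera has in their place "tool_from_camera" (4x4, takes a point from camera to tool coordinates, whose origin is the TCP and whose axes are the flange's). Camera axes: x right, y down, z forward; pixel columns grow to the right and rows downward; lengths in m; the calibration is good to about 2 mm. A picture is of the moment at which its call begins: read the wrist's pose just before it. camera_model takes no time and is no camera call.
- robot.close_job(): hands the job in, once; it reports no verdict.
The state is a dict: "t": time; "joint_positions": joint angles; "qvel": joint speeds; "tau": joint torques, N m; "tool_pos": TCP position; "ee_rot": TCP orientation; "contact_force": force on the tool from outside, world axes, zero at the start; "wrist_torque": the same for the moment, N m; "grip_width": finger opening in m.
Only numpy, scipy, OpenCV 4.12 (cv2) and the standard library are available. Lean on these libraries where they do the work, as an engineer would, in place of code of your own. Each camera call takes 0.05 s, during which the arm holds its last target. There are 200 camera calls.

## Working session

There is one attempt and no reset: what is moved stays moved. The work goes in short steps, Python scripts to look and compute and a tool call to move; the robot and the scene stay as the last step left them, time stands still between calls to the robot, and variables do not carry over. Pictures are saved under pics/ and viewed, about 8 in all and at most 12, crops included, and the job is handed in when it is done.

Besides the shell and the picture viewer there is one more tool, called after "Emit:" by a JSON object that holds its "name" and its "arguments". carry_out: Moves the arm, as the interface text tells. Its arguments: {"type":"object","properties":{"deltas":{"type":"array","items":{"type":"number"}},"grip_force":{"type":"number"}},"required":["deltas"]}

```bash
mkdir -p pics; ls; cat > h.py <<'E'
import numpy as np, cv2
from cell import robot, eyes
from scipy.spatial.transform import Rotation as Rn
def shot(n,f):
    im,d=eyes.get_image(n); cv2.imwrite('pics/'+f+'.png',im[:,:,::-1]); np.save('pics/'+f+'.npy',d); return im,d
def pts(name,d):
    m=eyes.camera_model(name); v,u=np.mgrid[:480,:640]
    c=np.stack([(u-m['cx'])/m['fx']*d,(v-m['cy'])/m['fy']*d,d],-1)
    return (c-m['t'])@np.array(m['R'])   # R^T(c-t)
def ray(name,u,v,z):
    m=eyes.camera_model(name);R=np.array(m['R']);o=-R.T@m['t'];r=R.T@np.array([(u-m['cx'])/m['fx'],(v-m['cy'])/m['fy'],1])
    return o+r*(z-o[2])/r[2]
E
python3 - <<'E'
from h import *
shot('top','top');shot('side','side')
for n in('top','side'):print(eyes.camera_model(n))
s=robot.read_state();print(s)
E
```

```text
pics
{'fx': 486.17139632770903, 'fy': 486.17139632770903, 'cx': 322.9439819924775, 'cy': 242.20545027662735, 'R': array([[-0.02124497, -0.99934   ,  0.02946559],
       [-0.98827116,  0.01653349, -0.15181156],
       [ 0.1512242 , -0.03234522, -0.98797016]]), 't': array([-0.00954668,  0.53139871,  1.00924357])}
{'fx': 449.7940374466788, 'fy': 449.7940374466788, 'cx': 317.77765638885296, 'cy': 237.72440753617397, 'R': array([[ 0.98130325, -0.19160846, -0.01816955],
       [-0.13803081, -0.63482083, -0.76023023],
       [ 0.13413213,  0.74852436, -0.64939961]]), 't': array([-0.52377703,  0.16006687,  1.0681407 ])}
{'t': 0.1, 'joint_positions': array([-1.26819058,  0.41184517, -0.01274036,  1.59695124,  0.00556642,
        1.13430815, -0.08222852]), 'qvel': array([ 0.00025848,  0.00045446, -0.0008436 , -0.0014076 ,  0.00097623,
        0.00220388,  0.00030839]), 'tau': array([ 2.06245961e-03, -5.89092171e+01,  6.43526930e-01, -2.91709006e+01,
       -5.37287118e-02,  1.45114152e-02,  4.31127671e-05]), 'tool_pos': array([0.22632265, 0.58208937, 0.221881  ]), 'ee_rot': array([-3.14011677e+00,  6.26087404e-05,  2.77079436e+00]), 'contact_force': array([0.08845811, 0.61381238, 0.14774114]), 'wrist_torque': array([-0.06718849,  0.0332738 ,  0.01418715]), 'grip_width': 0.08761255432693109}
```

View pics/top.png

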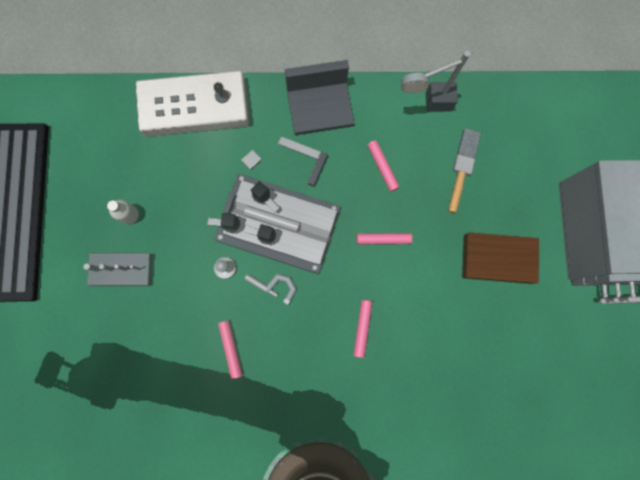

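View pics/side.png

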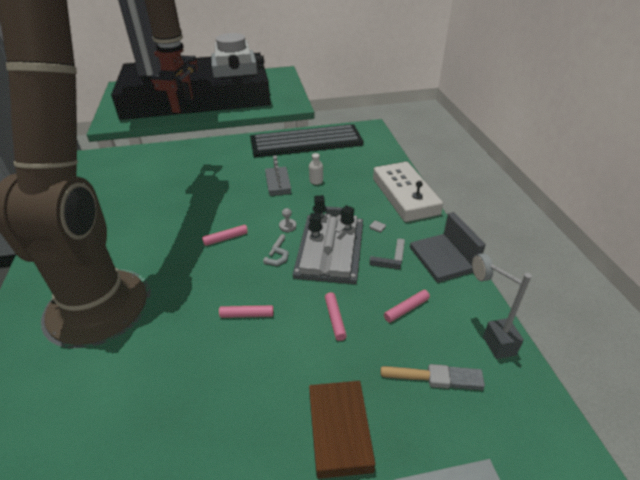

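The top view shows the fixture at (278,222). The stop end is at image-left, with the knobs at (230,222), (260,192) and (266,233) and the grey pin at (272,218). The pin lookalikes are pink: (383,165), (385,239), (363,328) and (230,349). I choose the grey one, in the groove.

```bash
python3 - <<'E'
from h import *
im=cv2.imread('pics/top.png');d=np.load('pics/top.npy');P=pts('top',d)
np.save('pics/P.npy',P)
hm=(P[...,2]>.095)&(P[...,2]<.12)&(np.arange(640)[None]>200)&(np.arange(640)[None]<350)&(np.arange(480)[:,None]>160)&(np.arange(480)[:,None]<280)
n,l,st,c=cv2.connectedComponentsWithStats(hm.astype(np.uint8))
for i in range(1,n):
    if st[i,4]<20: continue
    q=P[l==i]; print(c[i],st[i,4],q.mean(0).round(4),np.median(q[:,2]).round(4))
    r=cv2.minAreaRect((q[:,:2]*1000).astype(np.float32));print(r)
# pin: grey, z .046-.056
pm=(P[...,2]>.047)&(P[...,2]<.058)&(np.arange(640)[None]>200)&(np.arange(640)[None]<350)&(np.arange(480)[:,None]>160)&(np.arange(480)[:,None]<280)
n,l,st,c=cv2.connectedComponentsWithStats(pm.astype(np.uint8))
for i in range(1,n):
    if st[i,4]<15: continue
    q=P[l==i]; print('z~.05',c[i],st[i,4],q.mean(0).round(4),cv2.minAreaRect((q[:,:2]*1000).astype(np.float32)))
crop=cv2.resize(im[165:285,200:350],None,fx=5,fy=5,interpolation=cv2.INTER_CUBIC);cv2.imwrite('pics/c1.png',crop)
E
```

```text
[258.66120219 189.78688525] 183 [0.6332 0.1124 0.1016] 0.1018
((633.679443359375, 112.77320861816406), (28.13031005859375, 26.786954879760742), 43.39415740966797)
[227.125    220.015625] 192 [0.5707 0.1764 0.1017] 0.1018
((571.2140502929688, 176.9364013671875), (27.913921356201172, 27.949222564697266), 81.41842651367188)
[264.36458333 231.94791667] 192 [0.5448 0.1009 0.1021] 0.1023
((545.2650146484375, 101.56814575195312), (28.449359893798828, 28.526893615722656), 70.60113525390625)
z~.05 [228.20833333 202.9       ] 120 [0.6177 0.1823 0.0544] ((618.1798095703125, 182.49093627929688), (12.312918663024902, 45.993019104003906), 70.4136962890625)
z~.05 [270.59433962 218.22075472] 530 [0.5834 0.092  0.0516] ((583.8534545898438, 92.04801177978516), (120.38086700439453, 23.152442932128906), 71.70861053466797)
z~.05 [221.31666667 265.91666667] 60 [0.4821 0.1955 0.0548] ((482.973388671875, 196.8200225830078), (24.293575286865234, 22.999011993408203), 89.9000244140625)
```

View pics/c1.png

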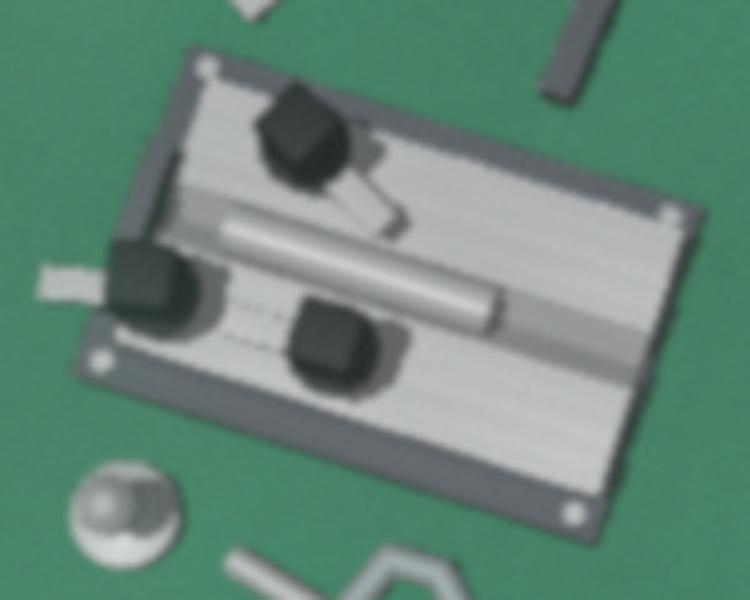

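The close crop confirms it: the grey pin is in the groove at crop (360,265). Toe A points left at (70,283), toe B at (380,215), and toe C faintly left at (240,330). The fixture fit from the three knobs agrees, and the pin is at x≈+9.5 mm.

```bash
cat >> h.py <<'E'
F=dict(O=np.array([.5809,.0830]),yaw=np.deg2rad(71.1))
def fx2w(x,y):
    c,s=np.cos(F['yaw']),np.sin(F['yaw']);return F['O']+np.array([c*x-s*y,s*x+c*y])
def w2fx(p):
    c,s=np.cos(F['yaw']),np.sin(F['yaw']);d=np.array(p[:2])-F['O'];return np.array([c*d[0]+s*d[1],-s*d[0]+c*d[1]])
def togo(xyz,yaw):
    s=robot.read_state();R=Rn.from_euler('xyz',s['ee_rot']);T=Rn.from_euler('xyz',[np.pi,0,yaw])
    print('t',s['t'],'fx',w2fx(s['tool_pos'])*1000,'z',s['tool_pos'][2],'yaw',np.rad2deg(s['ee_rot'][2]),'F',s['contact_force'].round(1),'w',s['grip_width'],'q7',s['joint_positions'][6])
    print('units',(R.inv().apply(np.array(xyz)-s['tool_pos'])/.025).round(2),(np.rad2deg((R.inv()*T).as_rotvec())/8).round(2))
E
python3 - <<'E'
from h import *
p=fx2w(-.078,0);togo([*p,.15],F['yaw'])
E
```

```text
t 0.1 fx [357.32736133 497.12418051] z 0.22188100449861906 yaw 158.75482260044697 F [0.1 0.6 0.1] w 0.08761255432693109 q7 -0.08222851674199881
units [-20.58 -16.58   2.9 ] [-1.000e-02  1.000e-02  1.096e+01]
```

Emit:
{"name": "carry_out", "arguments": {"deltas": [-1.5, -1.2, 0, 0, 0, 0.8, 1, -3, -2.4, 0, 0, 0, 1.6, 1, -4.5, -3.6, 0, 0, 0, 2.4, 1, -6, -4.8, 0, 0, 0, 3.2, 1, -7.5, -6, 0, 0, 0, 4, 1, -9, -7.2, 0, 0, 0, 4.8, 1, -10.5, -8.4, 0, 0, 0, 5.6, 1, -12, -9.6, 0, 0, 0, 6.4, 1]}}

```text
t: 0.9
tool_pos: [0.4196, 0.2482, 0.2226]
ee_rot: [3.142, -0.0, 1.873]
contact_force: [0.6, 0.2, -0.4]
grip_width: 0.027
```

```bash
python3 - <<'E'
from h import *
p=fx2w(-.078,0);togo([*p,.10],F['yaw'])
E
```

```text
t 0.9 fx [104.0747509  206.10663837] z 0.22261801136632747 yaw 107.29882535443119 F [ 0.6  0.2 -0.4] w 0.02703371016414644 q7 -0.2669866812752428
units [-10.75   2.35   4.9 ] [-0.   -0.    4.52]
```

Emit:
{"name": "carry_out", "arguments": {"deltas": [-1.8, 0.4, 0.2, 0, 0, 0.8, 1, -3.6, 0.8, 0.5, 0, 0, 1.6, 1, -5.4, 1.2, 1, 0, 0, 2.4, 1, -7.2, 1.6, 2, 0, 0, 3.2, 1, -9, 2, 3, 0, 0, 4, 1, -10.75, 2.35, 4, 0, 0, 4.52, 1, -10.75, 2.35, 4.9, 0, 0, 4.52, 1, -10.75, 2.35, 4.9, 0, 0, 4.52, 1]}}

```text
t: 1.7
tool_pos: [0.5542, 0.0096, 0.0969]
ee_rot: [-3.137, 0.004, 1.243]
contact_force: [-0.5, 1.2, 0.1]
grip_width: 0.0002
```

```bash
python3 - <<'E'
from h import *
p=fx2w(-.066,0);togo([*p,.045],F['yaw'])
m=eyes.camera_model('wrist');print(m['tool_from_camera'],m['fx'])
shot('wrist','w1')
E
```

```text
t 1.7 fx [-78.08614102   1.53406241] z 0.09694653910320637 yaw 71.22548177204519 F [-0.5  1.2  0.1] w 0.00023404983992067572 q7 -0.1596449965561933
units [0.49 0.07 2.08] [-0.04  0.03  0.02]
[[ 8.31675908e-04 -9.61770398e-01 -2.73855819e-01  7.38800657e-02]
 [ 9.99999232e-01  1.05158124e-03 -6.56200903e-04 -8.03232164e-05]
 [ 9.19096244e-04 -2.73855063e-01  9.61770534e-01 -1.61918681e-01]
 [ 0.00000000e+00  0.00000000e+00  0.00000000e+00  1.00000000e+00]] 352.2958560281797
```

View pics/w1.png

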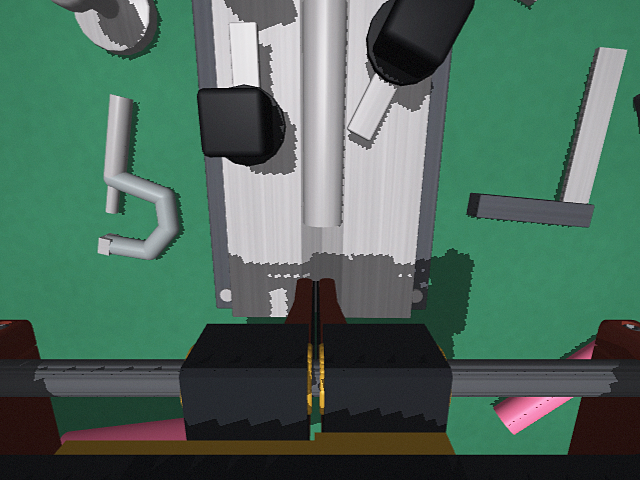

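The wrist view shows the shut fingertips at (317,282) in line with the pin's end at (322,225). Knob C is at (240,120) and B at (420,40). I'll descend and push.

Emit:
{"name": "carry_out", "arguments": {"deltas": [0, 0.03, 0.7, -0.04, 0.03, 0.02, 1, 0, 0.07, 1.4, -0.04, 0.03, 0.02, 1, 0, 0.07, 2, -0.04, 0.03, 0.02, 1, 0.2, 0.07, 2.08, -0.04, 0.03, 0.02, 1, 0.4, 0.07, 2.08, -0.04, 0.03, 0.02, 1, 0.6, 0.07, 2.08, -0.04, 0.03, 0.02, 1, 0.7, 0.07, 2.08, -0.04, 0.03, 0.02, 1, 0.8, 0.07, 2.08, -0.04, 0.03, 0.02, 1]}}

```text
t: 2.55
tool_pos: [0.5639, 0.0284, 0.0488]
ee_rot: [3.136, -0.002, 1.242]
contact_force: [-4.3, -7.8, 4.5]
grip_width: 0.0004
```

Emit:
{"name": "carry_out", "arguments": {"deltas": [0.08, 0, 0, 0, 0, 0, 1, 0.16, 0, 0, 0, 0, 0, 1, 0.24, 0, 0, 0, 0, 0, 1, 0.32, 0, 0, 0, 0, 0, 1, 0.4, 0, 0, 0, 0, 0, 1, 0.48, 0, 0, 0, 0, 0, 1, 0.56, 0, 0, 0, 0, 0, 1, 0.64, 0, 0, 0, 0, 0, 1]}}

```text
t: 3.35
tool_pos: [0.569, 0.0432, 0.0488]
ee_rot: [3.136, -0.002, 1.242]
contact_force: [-3.5, -6.6, 3.3]
grip_width: 0.0007
```

```bash
python3 - <<'E'
from h import *
p=fx2w(-.030,0);togo([*p,.045],F['yaw'])
E
```

```text
t 3.35 fx [-41.49614856  -1.61417053] z 0.04878947603874011 yaw 71.14685443487569 F [-3.5 -6.6  3.3] w 0.0007054783029736562 q7 -0.17407433631623445
units [ 0.46 -0.07  0.15] [ 0.04 -0.02  0.01]
```

Emit:
{"name": "carry_out", "arguments": {"deltas": [0.06, 0, 0, 0, 0, 0, 1, 0.12, 0, 0, 0, 0, 0, 1, 0.18, 0, 0, 0, 0, 0, 1, 0.23, 0, 0, 0, 0, 0, 1, 0.28, 0, 0, 0, 0, 0, 1, 0.32, 0, 0, 0, 0, 0, 1, 0.36, 0, 0, 0, 0, 0, 1, 0.4, 0, 0, 0, 0, 0, 1]}}

```text
t: 4.15
tool_pos: [0.5723, 0.0529, 0.0488]
ee_rot: [3.136, -0.002, 1.242]
contact_force: [-3.6, -5.5, 2.3]
grip_width: 0.0006
```

Emit:
{"name": "carry_out", "arguments": {"deltas": [0.01, 0, 0, 0, 0, 0, 1, 0.02, 0, 0, 0, 0, 0, 1, 0.03, 0, 0, 0, 0, 0, 1, 0.04, 0, 0, 0, 0, 0, 1, 0.05, 0, 0, 0, 0, 0, 1, 0.06, 0, 0, 0, 0, 0, 1, 0.07, 0, 0, 0, 0, 0, 1, 0.08, 0, 0, 0, 0, 0, 1]}}

```text
t: 4.95
tool_pos: [0.5724, 0.0533, 0.0488]
ee_rot: [3.136, -0.001, 1.241]
contact_force: [-4.4, -10.2, 5.2]
grip_width: 0.0005
```

Emit:
{"name": "carry_out", "arguments": {"deltas": [0.01, 0, 0, 0, 0, 0, 1, 0.02, 0, 0, 0, 0, 0, 1, 0.03, 0, 0, 0, 0, 0, 1, 0.04, 0, 0, 0, 0, 0, 1, 0.05, 0, 0, 0, 0, 0, 1, 0.06, 0, 0, 0, 0, 0, 1, 0.07, 0, 0, 0, 0, 0, 1, 0.08, 0, 0, 0, 0, 0, 1]}}

```text
t: 5.75
tool_pos: [0.5725, 0.0534, 0.0488]
ee_rot: [3.137, 0.001, 1.24]
contact_force: [-6.7, -13.7, 7.0]
grip_width: 0.0002
```

```bash
python3 - <<'E'
from h import *
p=fx2w(-.030,0);togo([*p,.045],F['yaw'])
im,d=shot('top','t2');P=pts('top',d);v,u=np.mgrid[:480,:640]
pm=(P[...,2]>.047)&(P[...,2]<.058)&(u>200)&(u<350)&(v>160)&(v<280)
n,l,st,c=cv2.connectedComponentsWithStats(pm.astype(np.uint8))
for i in range(1,n):
    if st[i,4]>15: 
        q=P[l==i];x=np.array([w2fx(a) for a in q]);print(c[i],st[i,4],q.mean(0),x.min(0),x.max(0))
cv2.imwrite('pics/c2.png',cv2.resize(im[165:285,200:350,::-1],None,fx=5,fy=5,interpolation=cv2.INTER_CUBIC))
E
```

```text
t 5.75 fx [-30.76609689  -1.62838832] z 0.04878834080605833 yaw 71.03215629092144 F [ -6.7 -13.7   7. ] w 0.00024379304409837514 q7 -0.1961426102226598
units [ 0.03 -0.07  0.15] [ 0.03  0.01 -0.01]
[227.68571429 202.48571429] 105 [0.6185195  0.18330262 0.05504614] [ 0.10094011 -0.02530311] [0.1129085  0.02034205]
```

View pics/c2.png

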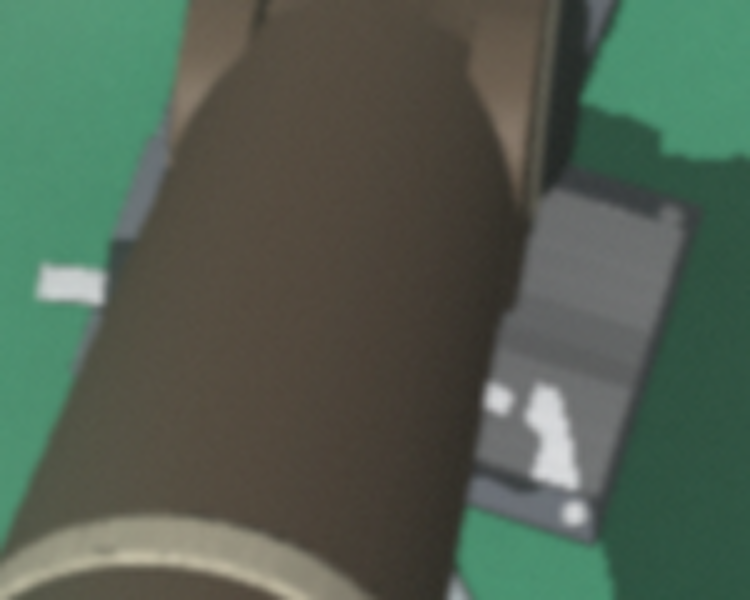

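The arm hides the pin in the top view (crop), but the tool stalled at fx -30.8 mm with its force rising steadily from 7 to 16 N. That matches the home position, and the stop face measures 101 mm. I'll retreat and go above knob A.

Emit:
{"name": "carry_out", "arguments": {"deltas": [-0.15, 0, 0, 0, 0, 0, 1, -0.3, 0, 0, 0, 0, 0, 1, -0.5, 0, 0, 0, 0, 0, 1, -0.6, 0, -1, 0, 0, 0, 0.6, -0.6, 0, -2.5, 0, 0, 0, 0.4, -0.6, 0, -4, 0, 0, 0, 0.4, -0.6, 0, -5, 0, 0, 0, 0.4, -0.6, 0, -5, 0, 0, 0, 0.4]}}

```text
t: 6.6
tool_pos: [0.5706, 0.0444, 0.1772]
ee_rot: [3.13, -0.008, 1.244]
contact_force: [0.1, -0.9, -0.2]
grip_width: 0.0369
```

```bash
cat >> h.py <<'E'
def wpts(f):
    s=robot.read_state();im,d=shot('wrist',f);m=eyes.camera_model('wrist');v,u=np.mgrid[:480,:640]
    c=np.stack([(u-m['cx'])/m['fx']*d,(v-m['cy'])/m['fy']*d,d],-1);T=np.array(m['tool_from_camera'])
    t=c@T[:3,:3].T+T[:3,3];P=Rn.from_euler('xyz',s['ee_rot']).apply(t.reshape(-1,3)).reshape(t.shape)+s['tool_pos']
    P[d==0]=0;return im,P
def knob(P,xy):
    m=(abs(P[...,2]-.108)<.005)&(np.hypot(P[...,0]-xy[0],P[...,1]-xy[1])<.03)
    q=P[m];r=cv2.minAreaRect((q[:,:2]*1e3).astype(np.float32));print('head',q.shape,'z',np.median(q[:,2]).round(4),r,'fx',w2fx(np.array(r[0])/1e3)*1e3);return r
E
python3 - <<'E'
from h import *
im,P=wpts('w2')
x=np.einsum('ijk->ijk',P);f=np.stack(w2fx(P.reshape(-1,3).T[:2].T.T) if 0 else [np.zeros(1)],-1)
c,s=np.cos(F['yaw']),np.sin(F['yaw']);d=P[...,:2]-F['O'];X=c*d[...,0]+s*d[...,1];Y=-s*d[...,0]+c*d[...,1]
m=(abs(Y)<.008)&(P[...,2]>.048)&(P[...,2]<.057)&(X>-.08)&(X<.1)
print('pin x',np.percentile(X[m],[0,1,50,99,100]),np.median(Y[m]),P[...,2][m].max())
for k in[(.045,-.04),(.005,.04)]:
    try: knob(P,fx2w(*k))
    except Exception as e: print(e)
p=fx2w(.085,.040);togo([*p,.165],np.deg2rad(81))
E
```

```text
pin x [-0.02090083 -0.01927006  0.04558689  0.0992055   0.09999942] -0.00027899402702196395 0.05683969738250427
head (633, 3) z 0.1034 ((634.9256591796875, 110.69702911376953), (25.428194046020508, 26.20101547241211), 44.42323303222656) fx [ 43.70360577 -42.14133499]
head (559, 3) z 0.1034 ((547.1198120117188, 99.10780334472656), (25.576847076416016, 25.837350845336914), 70.23974609375) fx [ 4.29736563 37.17653935]
t 6.65 fx [-40.05784647  -1.6228804 ] z 0.17508051304082084 yaw 71.28712890510918 F [ 0.3  0.1 -1.8] w 0.04128116753281186 q7 -0.2636597119786117
units [ 5.   -1.65  0.42] [ 0.07 -0.04 -1.21]
```

Emit:
{"name": "carry_out", "arguments": {"deltas": [1.5, -0.5, 0, 0.07, -0.04, -0.4, 0.4, 3, -1, 0, 0.07, -0.04, -0.8, 0.4, 4.3, -1.5, 0.2, 0.07, -0.04, -1.2, 0.4, 5, -1.65, 0.4, 0.07, -0.04, -1.21, 0.4, 5, -1.65, 0.4, 0.07, -0.04, -1.21, 0.4, 5, -1.65, 0.4, 0.07, -0.04, -1.21, 0.4, 5, -1.65, 0.4, 0.07, -0.04, -1.21, 0.4, 5, -1.65, 0.4, 0.07, -0.04, -1.21, 0.4]}}

```text
t: 7.45
tool_pos: [0.5698, 0.1736, 0.1637]
ee_rot: [-3.138, 0.002, 1.409]
contact_force: [-0.4, 0.4, -0.4]
grip_width: 0.0531
```

```bash
python3 - <<'E'
from h import *
im,P=wpts('w3')
p=fx2w(.085,.04)
z=P[...,2][(np.hypot(P[...,0]-p[0],P[...,1]-p[1])<.01)];print(np.percentile(z,[5,50,95]))
m=(P[...,2]>.095)&(P[...,2]<.112)&(np.hypot(P[...,0]-p[0],P[...,1]-p[1])<.03)
q=P[m];r=cv2.minAreaRect((q[:,:2]*1e3).astype(np.float32));print(r,w2fx(np.array(r[0])/1e3)*1e3,q.mean(0))
togo([*p,.079],np.deg2rad(81))
E
```

```text
[0.10175328 0.10279045 0.1037713 ]
((572.8094482421875, 175.04708862304688), (28.15984535217285, 28.055158615112305), 82.10163116455078) [84.46373223 37.47000786] [0.57315568 0.1763192  0.10230606]
t 7.5 fx [82.44965692 39.95050796] z 0.163789361159681 yaw 80.76461177573974 F [1.1 0.8 0.6] w 0.05240559907433452 q7 -0.3310086977365332
units [0.11 0.03 3.39] [-0.03  0.01 -0.03]
```

View pics/w3.png

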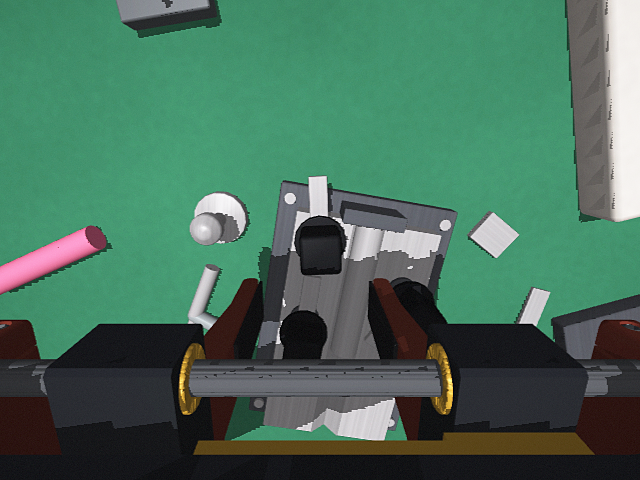

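Head A is at (321,248), between the open tips (245–385) and aligned at about 82°. The pin's near end at about (345,330) reaches the stop plate at (375,215).

Emit:
{"name": "carry_out", "arguments": {"deltas": [0.1, -0.04, 0.8, -0.03, 0, -0.12, 0.4, 0.1, -0.04, 1.6, -0.03, 0, -0.12, 0.4, 0.1, -0.04, 2.4, -0.03, 0, -0.12, 0.4, 0.1, -0.04, 3.1, -0.03, 0, -0.12, 0.4, 0.1, -0.04, 3.4, -0.03, 0, -0.12, 0.4, 0.1, -0.04, 3.4, -0.03, 0, -0.12, 1, 0.1, -0.04, 3.4, -0.03, 0, -0.12, 1, 0.1, -0.04, 3.4, -0.03, 0, -0.12, 1], "grip_force": 25}}

```text
t: 8.3
tool_pos: [0.5713, 0.1777, 0.0798]
ee_rot: [3.136, 0.0, 1.428]
contact_force: [14.6, -1.4, -12.2]
grip_width: 0.0323
```

```bash
python3 - <<'E'
from h import *
togo([.572,.176,.079],np.deg2rad(82));s=robot.read_state();print(s['wrist_torque'],s['joint_positions'])
E
```

```text
t 8.3 fx [86.4776826 39.7623149] z 0.07977429534504313 yaw 81.8430905058572 F [ 14.6  -1.4 -12.2] w 0.03233862903632839 q7 -0.27513548813285815
units [-0.06  0.04  0.03] [ 0.04  0.   -0.02]
[-0.38320764 -2.95993259  0.12456831] [-0.68553483  0.54418295  0.41311817  1.82665678 -0.28299477  0.82391882
 -0.27513549]
```

Emit:
{"name": "carry_out", "arguments": {"deltas": [0, 0, 0, 0, 0, 0, 1, 0, 0, 0, 0, 0, 0, 1, 0, 0, 0, 0, 0, 0.5, 1, 0, 0, 0, 0, 0, 1.4, 1, 0, 0, 0, 0, 0, 2.3, 1, 0, 0, 0, 0, 0, 3.2, 1, 0, 0, 0, 0, 0, 4.1, 1, 0, 0, 0, 0, 0, 5, 1]}}

```text
t: 9.1
tool_pos: [0.5742, 0.1768, 0.08]
ee_rot: [3.132, -0.007, 0.724]
contact_force: [17.6, -2.7, -15.4]
grip_width: 0.028
```

```bash
python3 - <<'E'
from h import *
togo([.572,.176,.079],np.deg2rad(82));s=robot.read_state();print(s['wrist_torque'],s['joint_positions'])
E
```

```text
t 9.1 fx [86.59597145 36.74944141] z 0.07999933879947821 yaw 41.509668739339006 F [ 17.6  -2.7 -15.4] w 0.027988723108099616 q7 -0.8557262427717448
units [-0.09 -0.03  0.04] [ 0.08 -0.02 -5.06]
[-0.58371911 -3.51614823  0.15605006] [-0.8117796   0.58200449  0.59879456  1.83321535 -0.41922132  0.84494533
 -0.85572624]
```

Emit:
{"name": "carry_out", "arguments": {"deltas": [0.08, 0.07, 0.03, 0, 0, 0.8, 1, 0.08, 0.07, 0.03, 0, 0, 1.6, 1, 0.08, 0.07, 0.03, 0, 0, 2.4, 1, 0.08, 0.07, 0.03, 0, 0, 3.2, 1, 0.08, 0.07, 0.03, 0, 0, 4, 1, 0.08, 0.07, 0.03, 0, 0, 4.6, 1, 0.08, 0.07, 0.03, 0, 0, 5.2, 1, 0.08, 0.07, 0.03, 0, 0, 5.8, 1]}}

```text
t: 9.9
tool_pos: [0.5747, 0.1758, 0.0799]
ee_rot: [3.139, -0.007, -0.084]
contact_force: [6.9, -7.2, 0.1]
grip_width: 0.0281
```

```bash
python3 - <<'E'
from h import *
togo([.572,.176,.079],np.deg2rad(82));s=robot.read_state();print(s['wrist_torque'],s['joint_positions'])
E
```

```text
t 9.9 fx [85.76159305 35.87376499] z 0.07988188914845948 yaw -4.813738326041551 F [ 6.9 -7.2  0.1] w 0.028091088721858237 q7 -1.513545258404611
units [-0.11 -0.    0.03] [  0.06  -0.03 -10.85]
[-1.54215509 -1.17822121  0.154297  ] [-0.9414835   0.65210085  0.80958268  1.83708552 -0.58686027  0.90336114
 -1.51354526]
```

Emit:
{"name": "carry_out", "arguments": {"deltas": [0, 0, 0, 0, 0, 0.4, 1, 0, 0, 0, 0, 0, 0.8, 1, 0, 0, 0, 0, 0, 1.2, 1, 0, 0, 0, 0, 0, 1.5, 1, 0, 0, 0, 0, 0, 1.8, 1, 0, 0, 0, 0, 0, 2.1, 1, 0, 0, 0, 0, 0, 2.4, 1, 0, 0, 0, 0, 0, 2.6, 1]}}

```text
t: 10.7
tool_pos: [0.5746, 0.1756, 0.08]
ee_rot: [3.141, -0.008, -0.443]
contact_force: [7.2, -8.4, -0.4]
grip_width: 0.0323
```

```bash
python3 - <<'E'
from h import *
togo([.572,.176,.079],np.deg2rad(82));s=robot.read_state();print(s['wrist_torque'],s['joint_positions'])
E
```

```text
t 10.7 fx [85.59080369 36.00322921] z 0.08002395548332635 yaw -25.359679931236315 F [ 7.2 -8.4 -0.4] w 0.03225982127410971 q7 -1.8066733609748875
units [-0.1   0.03  0.04] [  0.06  -0.03 -13.42]
[-1.72300954 -1.39007153  0.67099395] [-0.99426078  0.69132573  0.90121399  1.84012248 -0.66180255  0.9364616
 -1.80667336]
```

Knob A is up hard: torque rose from 0.15 to 0.67 N m, and the jaws spread from 28 to 32 mm as the pads twisted on the stalled head. I'll ease back, release and lift.

Emit:
{"name": "carry_out", "arguments": {"deltas": [0, 0, 0, 0, 0, -0.7, 1, 0, 0, 0, 0, 0, -0.9, 0.4, 0, 0, 0, 0, 0, -0.9, 0.4, 0, 0, 0, 0, 0, -0.9, 0.4, 0, 0, -0.8, 0, 0, -0.9, 0.4, 0, 0, -1.8, 0, 0, -0.9, 0.4, 0, 0, -3, 0, 0, -0.9, 0.4, 0, 0, -3.4, 0, 0, -0.9, 0.4]}}

```text
t: 11.5
tool_pos: [0.5723, 0.1787, 0.1653]
ee_rot: [-3.141, -0.003, -0.317]
contact_force: [1.3, -0.5, 0.4]
grip_width: 0.0522
```

```bash
sed -i 's/\[.5809,.0830\]/[.5844,.0823]/' h.py; cat >> h.py <<'E'
def headfit(P,p):
    m=(P[...,2]>.097)&(P[...,2]<.112)&(np.hypot(P[...,0]-p[0],P[...,1]-p[1])<.03)
    q=P[m];r=cv2.minAreaRect((q[:,:2]*1e3).astype(np.float32));print('head',len(q),r,w2fx(np.array(r[0])/1e3)*1e3)
E
python3 - <<'E'
from h import *
im,P=wpts('w4');headfit(P,fx2w(.085,.04))
p=fx2w(.045,-.04);print(p);togo([*p,.165],np.deg2rad(44))
E
```

```text
head 1644 ((572.75537109375, 174.51809692382812), (28.161975860595703, 28.273937225341797), 79.87351989746094) [83.47429319 40.88786078]
[0.6368197  0.11191714]
t 11.55 fx [87.56003928 42.59789926] z 0.16555328647407283 yaw -18.14842510871465 F [ 0.3 -0.   1.3] w 0.052577987759724595 q7 -1.781316176865538
units [3.28 1.75 0.03] [ 0.   -0.03 -7.77]
```

Emit:
{"name": "carry_out", "arguments": {"deltas": [0.5, 0.3, 0, 0, 0, -1, 0.4, 1, 0.6, 0, 0, 0, -2, 0.4, 1.5, 0.9, 0, 0, 0, -3, 0.4, 2, 1.2, 0, 0, 0, -4, 0.4, 2.5, 1.4, 0, 0, 0, -5, 0.4, 3, 1.6, 0, 0, 0, -6, 0.4, 3.25, 1.76, 0, 0, -0.03, -7, 0.4, 3.25, 1.76, 0, 0, -0.03, -7.77, 0.4]}}

```text
t: 12.35
tool_pos: [0.6347, 0.1102, 0.1614]
ee_rot: [-3.14, 0.006, 0.772]
contact_force: [0.3, -0.6, -0.1]
grip_width: 0.0527
```

```bash
python3 - <<'E'
from h import *
im,P=wpts('w5');headfit(P,fx2w(.045,-.04))
togo([.6360,.1112,.079],np.deg2rad(44))
E
```

```text
head 1714 ((635.5252685546875, 110.82239532470703), (28.3442325592041, 28.193889617919922), 43.451560974121094) [ 43.54498561 -39.12996739]
t 12.4 fx [ 42.99863414 -38.03793473] z 0.16147340029538926 yaw 44.5689308111086 F [ 1.2 -0.   0.3] w 0.05280605916090783 q7 -0.7222407305256718
units [0.08 0.04 3.3 ] [-0.02  0.04  0.07]
```

View pics/w5.png

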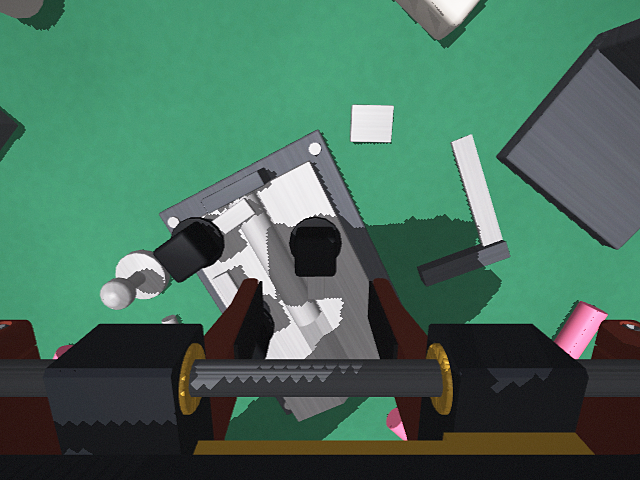

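Toe A now lies across the pin at (235,215), the pin reaches up to the stop, and head B is square to the jaws at (316,250).

Emit:
{"name": "carry_out", "arguments": {"deltas": [0.08, 0.04, 0.8, 0, 0.04, 0.13, 0.4, 0.08, 0.04, 1.6, 0, 0.04, 0.13, 0.4, 0.08, 0.04, 2.4, 0, 0.04, 0.13, 0.4, 0.08, 0.04, 3.1, 0, 0.04, 0.13, 0.4, 0.08, 0.04, 3.3, 0, 0.04, 0.13, 0.7, 0.08, 0.04, 3.3, 0, 0.04, 0.13, 1, 0.08, 0.04, 3.3, 0, 0.04, 0.13, 1, 0.08, 0.04, 3.3, 0, 0.04, 0.13, 1]}}

```text
t: 13.2
tool_pos: [0.6365, 0.1123, 0.081]
ee_rot: [-3.14, -0.002, 0.75]
contact_force: [-1.3, 2.4, -0.6]
grip_width: 0.0281
```

Emit:
{"name": "carry_out", "arguments": {"deltas": [0, 0, 0, 0, 0, 0, 1, 0, 0, 0, 0, 0, 0.4, 1, 0, 0, 0, 0, 0, 1, 1, 0, 0, 0, 0, 0, 1.8, 1, 0, 0, 0, 0, 0, 2.6, 1, 0, 0, 0, 0, 0, 3.4, 1, 0, 0, 0, 0, 0, 4.2, 1, 0, 0, 0, 0, 0, 5, 1]}}

```text
t: 14.0
tool_pos: [0.6367, 0.1118, 0.081]
ee_rot: [-3.14, -0.001, 0.048]
contact_force: [-1.6, 1.2, 0.5]
grip_width: 0.0281
```

```bash
python3 - <<'E'
from h import *
togo([.6360,.111,.079],np.deg2rad(43.5));s=robot.read_state();print(s['wrist_torque'])
E
```

```text
t 14.0 fx [ 44.83050407 -39.89787332] z 0.081014155261906 yaw 2.753981976132127 F [-1.6  1.2  0.5] w 0.028123837696313016 q7 -1.2767387234667638
units [-0.03  0.03  0.08] [-0.01 -0.01 -5.09]
[-0.15684971  0.42777675  0.0700845 ]
```

Emit:
{"name": "carry_out", "arguments": {"deltas": [0, 0, 0, 0, 0, 0.6, 1, 0, 0, 0, 0, 0, 1.2, 1, 0, 0, 0, 0, 0, 1.8, 1, 0, 0, 0, 0, 0, 2.3, 1, 0, 0, 0, 0, 0, 2.7, 1, 0, 0, 0, 0, 0, 3.1, 1, 0, 0, 0, 0, 0, 3.5, 1, 0, 0, 0, 0, 0, 3.8, 1]}}

```text
t: 14.8
tool_pos: [0.6366, 0.1115, 0.081]
ee_rot: [-3.14, 0.0, -0.48]
contact_force: [-1.5, -0.2, 1.7]
grip_width: 0.0279
```

```bash
python3 - <<'E'
from h import *
togo([.6360,.111,.079],np.deg2rad(43.5));s=robot.read_state();print(s['wrist_torque'])
E
```

```text
t 14.8 fx [ 44.54032839 -39.92137515] z 0.08101723931533436 yaw -27.518075733933568 F [-1.5 -0.2  1.7] w 0.027898294891932504 q7 -1.7169144692560518
units [-0.01  0.03  0.08] [-0.01 -0.01 -8.88]
[-0.20189656  0.61241616  0.38897277]
```

Emit:
{"name": "carry_out", "arguments": {"deltas": [0, 0, 0, 0, 0, 0.2, 1, 0, 0, 0, 0, 0, 0.4, 1, 0, 0, 0, 0, 0, 0.6, 1, 0, 0, 0, 0, 0, 0.8, 1, 0, 0, 0, 0, 0, 1, 1, 0, 0, 0, 0, 0, 1.2, 1, 0, 0, 0, 0, 0, 1.4, 1, 0, 0, 0, 0, 0, 1.5, 1]}}

```text
t: 15.6
tool_pos: [0.6379, 0.1107, 0.0811]
ee_rot: [-3.139, -0.002, -0.69]
contact_force: [3.0, -4.2, 5.8]
grip_width: 0.0315
```

```bash
python3 - <<'E'
from h import *
togo([.6360,.111,.079],np.deg2rad(43.5));s=robot.read_state();print(s['wrist_torque'])
E
```

```text
t 15.6 fx [ 44.21390933 -41.45277465] z 0.08107795063175054 yaw -39.552272580714906 F [ 3.  -4.2  5.8] w 0.03146120925512521 q7 -1.8925749523964475
units [-0.07  0.04  0.08] [ -0.    -0.03 -10.38]
[-0.88997638 -0.56469162  1.0230898 ]
```

Knob B is hard up, at 1.0 N m with the pads riding over the flats. I'll release and lift.

Emit:
{"name": "carry_out", "arguments": {"deltas": [0, 0, 0, 0, 0, -0.7, 1, 0, 0, 0, 0, 0, -1.1, 0.4, 0, 0, 0, 0, 0, -1.1, 0.4, 0, 0, 0, 0, 0, -1.1, 0.4, 0, 0, -0.8, 0, 0, -1.1, 0.4, 0, 0, -1.8, 0, 0, -1.1, 0.4, 0, 0, -3, 0, 0, -1.1, 0.4, 0, 0, -3.4, 0, 0, -1.1, 0.4]}}

```text
t: 16.4
tool_pos: [0.6375, 0.1116, 0.1677]
ee_rot: [-3.138, -0.001, -0.536]
contact_force: [-0.7, -0.4, -0.4]
grip_width: 0.0529
```

```bash
python3 - <<'E'
from h import *
im,P=wpts('w6');headfit(P,[.636,.1112])
p=fx2w(.005,.04);print(p);togo([*p,.165],np.deg2rad(70.5))
E
```

```text
head 1598 ((635.2928466796875, 110.50174713134766), (28.020601272583008, 28.144514083862305), 66.4411392211914) [ 43.16633956 -39.01393999]
[0.54817617 0.09998712]
t 16.45 fx [ 45.06483849 -40.87277343] z 0.1680637774738561 yaw -30.704391362570494 F [0.3 0.2 1. ] w 0.05278842040650153 q7 -1.8261246844322956
units [-2.84  2.23  0.11] [-1.000e-02 -3.000e-02 -1.265e+01]
```

Emit:
{"name": "carry_out", "arguments": {"deltas": [-0.4, 0.3, 0, 0, 0, -1, 0.4, -0.8, 0.6, 0, 0, 0, -2, 0.4, -1.2, 0.9, 0, 0, 0, -3, 0.4, -1.6, 1.2, 0, 0, 0, -4, 0.4, -2, 1.5, 0, 0, 0, -5, 0.4, -2.4, 1.8, 0, 0, 0, -6, 0.4, -2.8, 2.1, 0, 0, 0, -7, 0.4, -2.84, 2.2, 0.1, 0, -0.03, -8, 0.4]}}

```text
t: 17.25
tool_pos: [0.5454, 0.1009, 0.1617]
ee_rot: [-3.136, 0.004, 0.588]
contact_force: [-0.0, 0.3, 0.5]
grip_width: 0.0527
```

Emit:
{"name": "carry_out", "arguments": {"deltas": [0, 0, 0, 0, 0, -1, 0.4, 0, 0, 0, 0, 0, -2, 0.4, 0, 0, 0, 0, 0, -3, 0.4, 0, 0, 0, 0, 0, -4, 0.4, 0, 0, 0, 0, 0, -4.65, 0.4, 0, 0, 0, 0, 0, -4.65, 0.4, 0, 0, 0, 0, 0, -4.65, 0.4, 0, 0, 0, 0, 0, -4.65, 0.4]}}

```text
t: 18.05
tool_pos: [0.5471, 0.1004, 0.1623]
ee_rot: [-3.137, 0.0, 1.23]
contact_force: [0.0, -0.1, -0.1]
grip_width: 0.0526
```

```bash
python3 - <<'E'
from h import *
im,P=wpts('w7');headfit(P,fx2w(.005,.04))
togo([.5480,.0998,.080],np.deg2rad(70.4))
E
```

```text
head 1687 ((546.7888793945312, 99.1492919921875), (28.356788635253906, 28.03435516357422), 71.46062469482422) [ 3.75797138 41.04110969]
t 18.1 fx [ 5.12169572 41.10098669] z 0.16244665131278183 yaw 70.48977899648138 F [-0.1 -1.1 -0.1] w 0.05265296576447133 q7 -0.3430466550124694
units [-0.01  0.05  3.3 ] [-0.03  0.    0.01]
```

Emit:
{"name": "carry_out", "arguments": {"deltas": [0, 0.04, 0.8, -0.03, 0, 0, 0.4, 0, 0.04, 1.6, -0.03, 0, 0, 0.4, 0, 0.04, 2.4, -0.03, 0, 0, 0.4, 0, 0.04, 3.1, -0.03, 0, 0, 0.4, 0, 0.04, 3.3, -0.03, 0, 0, 0.7, 0, 0.04, 3.3, -0.03, 0, 0, 1, 0, 0.04, 3.3, -0.03, 0, 0, 1, 0, 0.04, 3.3, -0.03, 0, 0, 1]}}

```text
t: 18.9
tool_pos: [0.5475, 0.1005, 0.081]
ee_rot: [-3.141, -0.0, 1.232]
contact_force: [-3.7, 1.6, 1.5]
grip_width: 0.0282
```

Emit:
{"name": "carry_out", "arguments": {"deltas": [0, 0, 0, 0, 0, 0, 1, 0, 0, 0, 0, 0, 0.4, 1, 0, 0, 0, 0, 0, 1.2, 1, 0, 0, 0, 0, 0, 2.1, 1, 0, 0, 0, 0, 0, 3, 1, 0, 0, 0, 0, 0, 3.9, 1, 0, 0, 0, 0, 0, 4.8, 1, 0, 0, 0, 0, 0, 5.7, 1]}}

```text
t: 19.7
tool_pos: [0.5478, 0.1003, 0.081]
ee_rot: [-3.141, -0.0, 0.432]
contact_force: [-3.5, -0.2, 3.4]
grip_width: 0.0278
```

```bash
python3 - <<'E'
from h import *
togo([.548,.1,.08],np.deg2rad(70.5));s=robot.read_state();print(s['wrist_torque'])
E
```

```text
t 19.7 fx [ 5.2203556  40.44808212] z 0.08102320017015835 yaw 24.725535059937126 F [-3.5 -0.2  3.4] w 0.02782806522980193 q7 -0.9229883236433875
units [0.   0.02 0.04] [-0.   -0.   -5.72]
[-0.10130482  1.03968588  0.08783535]
```

Emit:
{"name": "carry_out", "arguments": {"deltas": [0, 0, 0, 0, 0, 0.8, 1, 0, 0, 0, 0, 0, 1.5, 1, 0, 0, 0, 0, 0, 2.1, 1, 0, 0, 0, 0, 0, 2.7, 1, 0, 0, 0, 0, 0, 3.2, 1, 0, 0, 0, 0, 0, 3.7, 1, 0, 0, 0, 0, 0, 4.1, 1, 0, 0, 0, 0, 0, 4.5, 1]}}

```text
t: 20.5
tool_pos: [0.5478, 0.1, 0.081]
ee_rot: [-3.141, 0.0, -0.194]
contact_force: [-4.0, -1.1, 4.9]
grip_width: 0.028
```

```bash
python3 - <<'E'
from h import *
togo([.548,.1,.08],np.deg2rad(70.5));s=robot.read_state();print(s['wrist_torque'])
E
```

```text
t 20.5 fx [ 4.90984116 40.31760265] z 0.08101395576688766 yaw -11.123692735652732 F [-4.  -1.1  4.9] w 0.02803225608684719 q7 -1.425474654191237
units [ 0.01 -0.    0.04] [ -0.   -0.  -10.2]
[-0.21100679  1.12265603  0.12661254]
```

Emit:
{"name": "carry_out", "arguments": {"deltas": [0, 0, 0, 0, 0, 0.4, 1, 0, 0, 0, 0, 0, 0.8, 1, 0, 0, 0, 0, 0, 1.2, 1, 0, 0, 0, 0, 0, 1.5, 1, 0, 0, 0, 0, 0, 1.8, 1, 0, 0, 0, 0, 0, 2.1, 1, 0, 0, 0, 0, 0, 2.4, 1, 0, 0, 0, 0, 0, 2.6, 1]}}

```text
t: 21.3
tool_pos: [0.5481, 0.0998, 0.081]
ee_rot: [3.141, -0.001, -0.555]
contact_force: [-2.6, -2.5, 4.1]
grip_width: 0.0285
```

```bash
python3 - <<'E'
from h import *
togo([.548,.1,.08],np.deg2rad(70.5));s=robot.read_state();print(s['wrist_torque'])
E
```

```text
t 21.3 fx [ 4.74512919 40.02515772] z 0.08103874612769968 yaw -31.78423017675783 F [-2.6 -2.5  4.1] w 0.028477472985756733 q7 -1.7158348035565736
units [-0.01 -0.01  0.04] [  0.    -0.   -12.79]
[-0.51547347  0.67666121  0.91469073]
```

Knob C is hard up at 0.91 N m. I'll release, lift and check.

Emit:
{"name": "carry_out", "arguments": {"deltas": [0, 0, 0, 0, 0, -0.4, 1, 0, 0, 0, 0, 0, -0.6, 0.4, 0, 0, 0, 0, 0, -0.6, 0.4, 0, 0, 0, 0, 0, -0.6, 0.4, 0, 0, -1, 0, 0, -0.6, 0.4, 0, 0, -2.5, 0, 0, -0.6, 0.4, 0, 0, -4, 0, 0, -0.6, 0.4, 0, 0, -4, 0, 0, -0.6, 0.4]}}

```text
t: 22.1
tool_pos: [0.5507, 0.0999, 0.1845]
ee_rot: [-3.137, -0.005, -0.473]
contact_force: [0.4, 0.0, -0.3]
grip_width: 0.053
```

Emit:
{"name": "carry_out", "arguments": {"deltas": [-1.5, 0, -0.5, 0, 0, 0, 0.4, -3, 0, -1, 0, 0, 0, 0.4, -4.5, 0, -1.5, 0, 0, 0, 0.4, -6, 0, -1.5, 0, 0, 0, 0.4, -7.5, 0, -1.5, 0, 0, 0, 0.4, -8, 0, -1.5, 0, 0, 0, 0.4, -8, 0, -1.5, 0, 0, 0, 0.4, -8, 0, -1.5, 0, 0, 0, 0.4]}}

```text
t: 22.9
tool_pos: [0.3696, 0.192, 0.2179]
ee_rot: [-3.139, 0.002, -0.468]
contact_force: [0.5, -0.2, 0.5]
grip_width: 0.0527
```

```bash
python3 - <<'E'
from h import *
togo([.548,.1,.08],0)
im,P=wpts('w8')
for k in[(.085,.04),(.045,-.04),(.005,.04)]:
    try: headfit(P,fx2w(*k))
    except Exception as e: print('none')
im,d=shot('top','t3');T=pts('top',d)
for k in[(.085,.04),(.045,-.04),(.005,.04)]:
    try: headfit(T,fx2w(*k))
    except Exception as e: print('none')
a=cv2.imread('pics/top.png');h=np.hstack([cv2.resize(im[100:310,70:520,::-1],None,fx=1.7,fy=1.7)]);w=cv2.resize(cv2.imread('pics/w8.png')[0:330],(480,248))
cv2.imwrite('pics/fin.png',np.vstack([cv2.resize(h,(700,327)),np.hstack([w,np.zeros((248,220,3),np.uint8)])]))
E
```

```text
t 22.9 fx [ 34.20274972 238.78930635] z 0.21788464715550712 yaw -26.83112488517379 F [ 0.5 -0.2  0.5] w 0.052702393488040386 q7 -2.493150960813128
units [8.04 0.07 5.5 ] [-0.02  0.01 -3.35]
head 0 ((0.0, 0.0), (0.0, 0.0), 0.0) [-267.16016423  526.23388018]
head 0 ((0.0, 0.0), (0.0, 0.0), 0.0) [-267.16016423  526.23388018]
head 0 ((0.0, 0.0), (0.0, 0.0), 0.0) [-267.16016423  526.23388018]
head 187 ((571.5369262695312, 176.61148071289062), (28.507421493530273, 28.183534622192383), 79.83609771728516) [85.06013744 42.71869706]
head 179 ((633.8805541992188, 112.48577880859375), (27.74530029296875, 28.001665115356445), 65.79036712646484) [ 44.58593674 -37.03512834]
head 185 ((545.5221557617188, 101.49483489990234), (28.674114227294922, 28.254514694213867), 63.49467849731445) [ 5.56674133 42.99930058]
```

View pics/fin.png

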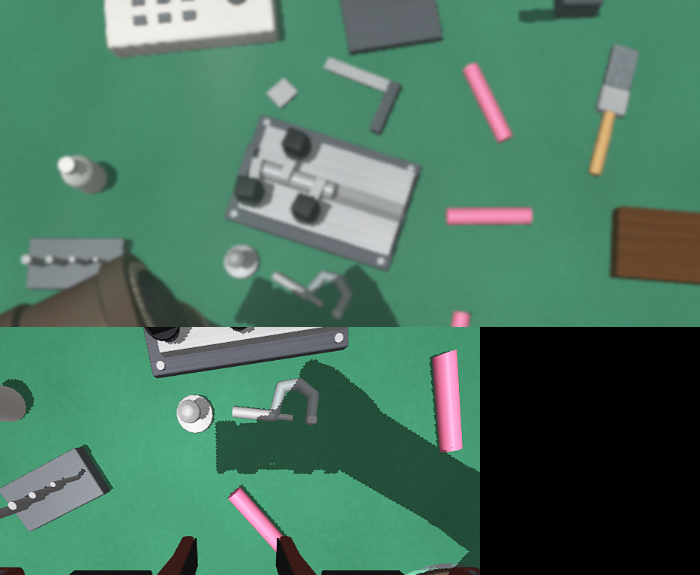

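The final view shows all three toes across the pin, at (262,168), (300,180) and (325,188). The bystanders look unmoved and the arm is clear. One last numeric check of the pin, then I'll hand in.

```bash
python3 - <<'E'
from h import *
for f in('top','t3'):
    P=pts('top',np.load(f'pics/{f}.npy'));c,s=np.cos(F['yaw']),np.sin(F['yaw'])
    d=P[...,:2]-np.array([.5809,.083]);X=c*d[...,0]+s*d[...,1];Y=-s*d[...,0]+c*d[...,1]
    m=(abs(Y)<.009)&(P[...,2]>.044)&(P[...,2]<.058)&(X>-.09)&(X<.1);print(f,'pin -x end',np.sort(X[m])[:6].round(4))
e=np.sort(X[m])[2]
if abs(e+.020)<.004: print(robot.close_job())
E
```

```text
top pin -x end [-0.0507 -0.0506 -0.0505 -0.0505 -0.0501 -0.0496]
t3 pin -x end [-0.0194 -0.0193 -0.0192 -0.0192 -0.0187 -0.0187]
the job is handed in; nothing more can be done
None
```

I slid the pin about 31 mm along the groove until it was home against the end stop. I then tightened knobs A, B and C in that order, each in one grasp, and handed the job in at about 23 s. The hand-in gave no verdict.

- **Pin:** the tool stalled with the push rising steadily to about 17 N, well under the 80 N limit. In the last top view the pin's near end is at x = -19 mm of the fixture, where home would be -20 mm. That is within the camera's error.
- **Knobs:** all three refused to turn on, at wrist torques of 0.67 N m (A), 1.02 N m (B) and 0.91 N m (C). They had turned about 92°, 67° and 97–98°. In the last view all three toes lie across the pin.
- **Surroundings:** the arm is clear of everything. The bystanders I could see looked unmoved; I judged that by eye and did not measure them. The arm partly hid the pin rack, and the wooden case was cut off at the edge of the view.
- **Readings that disagreed:** both cameras put the tops of the knob heads about 5 mm lower than the description (103 instead of 108 mm). Camera positions for knob A were up to 4 mm off from where the gripper centred on it (about 2 mm for B and C). The grasp on A pulled sideways with up to about 18 N until I re-centred it.

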